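# Release the ratchet clamp and take out the tube rack

### The job

Free the tube rack from the ratchet clamp: press the pawl's thumb button down gently, never forcing it hard against its stop, so that the pawl lifts off the ratchet wheel and the jaw runs all the way back. Then let go of the button, lift the rack out by its handle, keeping it upright, carry it to the white tray and set it down flat inside without dropping it. Leave the tip box, the bottle and the beaker alone.

Things in the scene. Friction and masses are not known exactly. Their poses are not given: they have to be found in the camera images.
- clamp: Ratchet clamp on a 120 x 215 x 10 mm aluminium plate, bolted down. Origin: table level, under the centre of the rack's place; x along the rack, y from the fixed fence (26 mm high, inner face y = -30.5 mm) past rack and jaw to wheel and pawl. But for the button, its parts reach 95 mm high at most. The jaw's lip overhangs the rack's foot by 5 mm: the rack cannot be lifted until the jaw has backed off.
- wheel (a joint): Angle of the ratchet wheel, 0 rad clamped, 1.47 rad with the jaw fully back. Dark steel wheel, 56 mm across with 16 teeth, on a horizontal axle along the clamp's x at y = 106 mm, height 55 mm in the clamp's frame; 20 mm of jaw travel per rad, so about 8 mm per tooth.
- jaw (a joint): Travel of the steel jaw (90 mm wide, 30 mm high, inner face at y = 30.5 mm when clamped) along the clamp's +y: 0 m on the rack, 0.0295 m fully back on its stop. A spring and damper run it back by themselves in about 2 s, only while the pawl is lifted.
- pawl: Steel rocker pawl. Origin on its pivot, at x = 0, y = 154 mm, height 80 mm in the clamp's frame; axes as the clamp's when it is down. Its hooked nose points to -y and holds a wheel tooth; its tail points to +y and carries the thumb button. Let go, it springs back and catches the next tooth if the jaw is not fully back. Neither pawl nor button may be pushed with more than 20 N.
- button_axis (a point): Point on the pawl's tail, on the axis of the black round thumb button (28 mm across, 6 mm thick), level with the pivot, 42 mm to +y and 9 mm to +x of it. The button is screwed up to a setting that differs each time: its flat top lies 16 to 36 mm above this point, to be found by feel. Pressed straight down it lifts the pawl's nose.
- pawl_nose (a point): The foot of the pawl's hooked nose, 51 mm to -y of the pivot. It is clear of the teeth after 4 to 4.5 mm of button travel; a hard stop comes at 6.5 mm. The button's spring takes 5 N at first and 6 to 7 N at the end; friction under the wheel's load adds up to 5 N until the nose is clear.
- rack: Small orange tube rack, 0.2 to 0.3 kg. Origin under the centre of its foot plate, 100 (x) x 60 (y) x 8 mm; it stands on the clamp's plate, 10 mm over the table, axes as the clamp's. Eight red-capped tubes reach 68 mm above its origin. Over them a handle bar, 94 mm long in x, 12 mm thick in y, spans 86 to 114 mm above the origin, on end posts at x = +-44 mm.
- tray: Flat white open tray, fixed, outer size 140 (x) x 105 (y) x 14 mm, walls 4 mm. Its origin lies under its centre; the inner floor is 4 mm above the table. The rack goes in with its long side along the tray's x, either way round.
- tip_box: Grey box with a blue lid, 87 x 62 x 61 mm, bystander. Origin under its centre.
- reagent: Amber bottle, 52 mm across, 100 mm high, bystander. Origin under its centre.
- beaker: White cup, 64 mm across, 75 mm high, bystander. Origin under its centre.
Things that resemble listed ones, but are neither listed nor needed, are in the scene too. There is more than one size of the tray; the one meant has the size given above. Leave any blue look-alike of the rack alone.

How it is judged:
By the outcome, as a careful person would: the job done as asked, in the order asked, and still so for the second after the job is handed in, with the robot touching nothing.
It also fails if it takes over 69 s, if anything falls off the work surface, if the arm or the gripper's body presses on something with over 40 N, if the wrist force passes 120 N, or if a joint passes its speed limit or range.

### The arm

A 6-joint arm with a two-finger parallel gripper is mounted at the origin on the work surface. World frame = base frame: x ahead of the robot, y to its left, z up, the work surface at z = 0. Lengths are in m, angles in rad, forces in N, time in s.
With the tool pointing down it reaches from about 0.3 to 0.875 m from the base axis. Payload 6.4 kg.
Tool frame: the origin (TCP) lies between the finger pads; the fingertips stand 19 mm ahead of it and the grasp point (between the pads) is the TCP; y points along the fingers, x is the direction in which the jaws open and shut, and the axes are right-handed (so a half turn about y gives the same grasp; the last joint's range is limited). The gripper opens to 88 mm and grips with 3 to 60 N. Pads are 18 mm wide; open, the fingers measure 123 mm over their backs; the gripper's body (75 mm by 187 mm) begins 45 mm behind the grasp point.
Start: joints at [0.996, 0.181, 1.607, -0, 1.354, -0.206], TCP at [0.207, 0.536, 0.258] pointing down, gripper open.
Joint ranges: [-2.99, 2.99], [-0.89, 2.07], [0.3, 2.58], [-1.14, 4.28], [0, 2.63], [-3.12, 3.12]. Speed limits (rad/s): [2.57, 2.57, 3.01, 3.14, 3.14, 3.14].

### API

Orientations are given as a unit quaternion [x, y, z, w].
In Python, from cell import ctrl gives the robot as it stands. The module is installed in compiled form; this text tells all that it offers.
- The arm moves only by the tool send_rows, never from a script. Its argument "targets" is a list of rows, each an object with "slide": the shift along the world's x, y, z as a fraction of full scale, a list of three; "turn": the turn about the world's z as a fraction of full scale; "hand": the opening, from 0 (shut) to 1 (fully open). A call has 1 to 8 rows; each row is the pose to reach, as a shift and turn from the pose commanded when the call began; what a row does not reach only later rows make up. Full scale, the value 1, is 500 mm for a shift and 30 degrees for a turn. A row lasts 1/12 s, in which the tool goes at most 41.7 mm and 7.16 degrees, less where a joint would pass 70% of its speed; a pose out of reach is approached as far as the arm can. A call with a number of a shift or a turn outside -1 to 1 is refused whole. A call with a gripper value outside its range is refused whole. The fingers move at their own pace and stop on an object; the grip force is fixed at half the most. Time passes only in rows, so rows that repeat a pose let the fingers close. It gives the time, the measured TCP pose, the force and the opening at its end, in the units of the state.
- ctrl.get_state(): the state, without advancing time (a new reading comes with each control period).
- ctrl.read_camera(name): name is "side" or "top"; returns a dict with "color" (420x560x3 uint8, blue, green, red), "K" (3x3 intrinsics, pixels), "k1" (the pictures are not rectified: a ray, as slopes to the right and down, at radius r is drawn at 1 + k1 r^2 times it, then the intrinsics apply), "cam_to_world" (4x4, takes a point from camera to world coordinates). Camera axes: x right, y up, looking along -z (the intrinsics and any distortion apply to the point x, -y, -z); pixel columns grow to the right and rows downward; lengths in m; the calibration is good to about 2 mm. A picture is of the moment at which its call begins. There is no depth.
- ctrl.job_done(): hands the job in, once; it reports no verdict.
The state is a dict: "t": time; "q": joint angles; "qvel": joint speeds; "tau": joint torques, N m; "ee_pos": TCP position; "ee_rot": TCP orientation; "wrist_force": force on the tool from outside, world axes, zero at the start; "moment": the same for the moment, N m; "opening": finger opening in m.
Only numpy, scipy, OpenCV 4.12 (cv2) and the standard library are available. Lean on these libraries where they do the work, as an engineer would, in place of code of your own. Each camera call takes 0.05 s, during which the arm holds its last target.

## Working session

There is one attempt and no reset: what is moved stays moved. The work goes in short steps, Python scripts to look and compute and a tool call to move; the robot and the scene stay as the last step left them, time stands still between calls to the robot, and variables do not carry over. Pictures are saved under pics/ and viewed, and the job is handed in when it is done.

Besides the shell and the picture viewer there is one more tool, called after "Call:" in YAML: its name, and indented under it one key for each argument. send_rows: Moves the arm, as the interface text tells. Shift numbers are shares of 500 mm and turn numbers shares of 30 degrees, none past 1 either way. Its arguments: {"type":"object","properties":{"targets":{"type":"array","items":{"type":"object","properties":{"slide":{"type":"array","items":{"type":"number","minimum":-1,"maximum":1}},"turn":{"type":"number","minimum":-1,"maximum":1},"hand":{"type":"number"}}}}},"required":["targets"]}

```bash
mkdir -p pics; ls; python3 - <<'E'
from cell import ctrl
import cv2,numpy as np
s=ctrl.get_state()
print({k:np.round(v,3).tolist() for k,v in s.items()})
for n in("side","top"):
    c=ctrl.read_camera(n); cv2.imwrite(f"pics/{n}0.png",c["color"]); print(n,c["K"],c["k1"],np.round(c["cam_to_world"],4).tolist())
E
```

```text
pics
{'t': 0.0, 'q': [0.996, 0.182, 1.608, -0.0, 1.354, -0.206], 'qvel': [0.0, 0.0, 0.002, 0.0, 0.0, -0.001], 'tau': [0.0, -43.387, -34.185, 0.07, 0.039, -0.0], 'ee_pos': [0.207, 0.536, 0.257], 'ee_rot': [0.583, 0.399, -0.4, -0.583], 'wrist_force': [-0.427, -0.177, 0.593], 'moment': [-0.061, -0.022, -0.034], 'opening': 0.088}
side [[496.51541194   0.         276.07552013]
 [  0.         496.51541194 214.69327006]
 [  0.           0.           1.        ]] -0.16702275163716196 [[0.8338, 0.2981, -0.4647, -0.0251], [-0.5521, 0.4565, -0.6977, -0.9392], [0.0041, 0.8383, 0.5452, 0.759], [0.0, 0.0, 0.0, 1.0]]
top [[474.88588233   0.         280.96852563]
 [  0.         474.88588233 208.18651978]
 [  0.           0.           1.        ]] -0.06667575778428338 [[0.008, 0.99, -0.1409, 0.3937], [-0.9998, 0.0056, -0.0173, -0.0589], [-0.0164, 0.1411, 0.9899, 1.1614], [0.0, 0.0, 0.0, 1.0]]
```

View pics/side0.png

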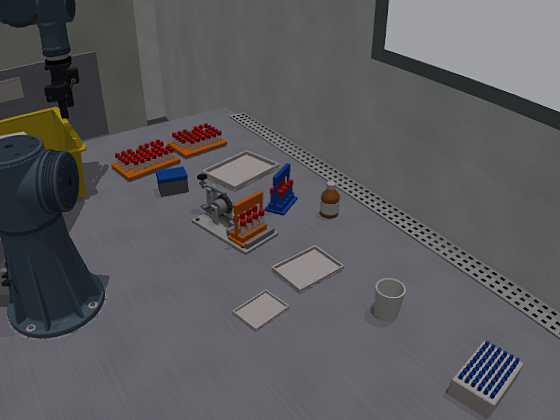

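View pics/top0.png

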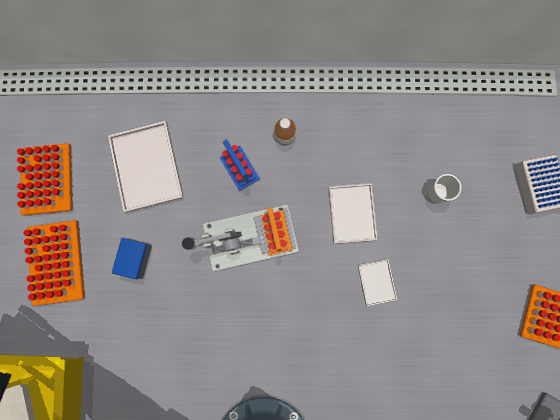

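The side picture shows the clamp with the orange rack at (235,215). The top picture shows it at (250,238), with the button at (188,243). There are three trays in the top picture: large (145,165), medium (353,213) and small (378,282). I'll measure all three against 140 x 105 mm and enlarge crops.

```bash
cat > h.py <<'E'
import numpy as np,cv2
from cell import ctrl
C={}
def cam(n,fresh=False):
    if n not in C or fresh: C[n]=ctrl.read_camera(n)
    return C[n]
def ray(c,u,v):
    K=c["K"];d=np.array([(u-K[0,2])/K[0,0],(v-K[1,2])/K[1,1]])
    p=d.copy()
    for _ in range(30): p=d/(1+c["k1"]*(p@p))
    M=c["cam_to_world"]; return M[:3,3],M[:3,:3]@np.array([p[0],-p[1],-1])
def plane(c,u,v,z):
    o,d=ray(c,u,v); return o+d*(z-o[2])/d[2]
def proj(c,P):
    M=c["cam_to_world"];p=M[:3,:3].T@(np.asarray(P,float)-M[:3,3])
    s=np.array([p[0],-p[1]])/-p[2]; s=s*(1+c["k1"]*(s@s)); K=c["K"]
    return np.array([s[0]*K[0,0]+K[0,2],s[1]*K[1,1]+K[1,2]])
def tri(c1,a,c2,b):
    o1,d1=ray(c1,*a);o2,d2=ray(c2,*b);A=np.stack([d1,-d2],1)
    t=np.linalg.lstsq(A,o2-o1,rcond=None)[0];p,q=o1+d1*t[0],o2+d2*t[1]
    return (p+q)/2,np.linalg.norm(p-q)
def crop(img,x0,y0,w,h,s,fn):
    cv2.imwrite(fn,cv2.resize(img[y0:y0+h,x0:x0+w],None,fx=s,fy=s,interpolation=cv2.INTER_CUBIC))
E
python3 - <<'E'
from h import *
t=cv2.imread("pics/top0.png");s=cv2.imread("pics/side0.png")
crop(t,175,195,130,85,6,"pics/c1.png");crop(t,320,175,90,135,4,"pics/c2.png")
crop(s,185,165,100,90,6,"pics/c3.png")
crop(t,100,115,90,105,4,"pics/c4.png")
E
```

```text
(no output)
```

View pics/c1.png

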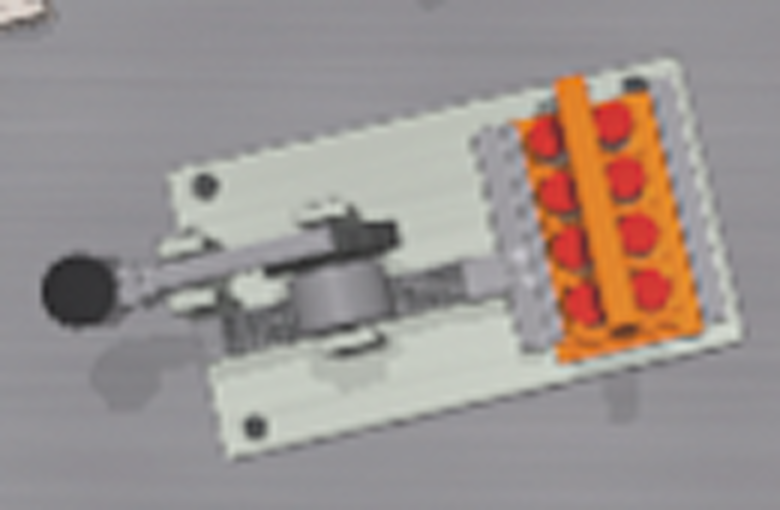

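View pics/c2.png

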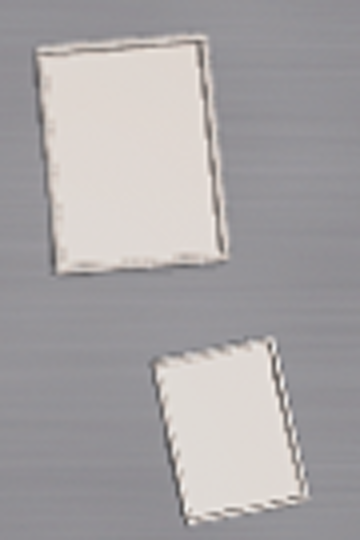

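View pics/c3.png

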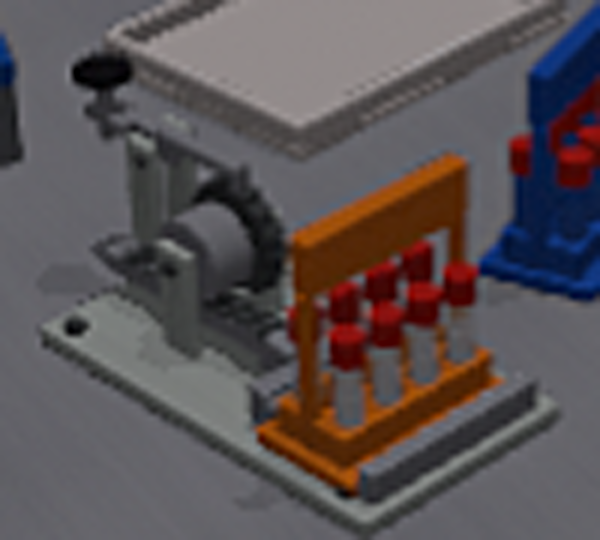

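View pics/c4.png

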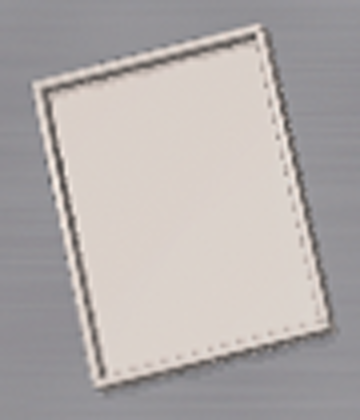

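```bash
python3 - <<'E'
from h import *
t=cam("top");s=cam("side")
def q(pts,off,sc,z,name):
    P=np.array([plane(t,off[0]+u/sc-.5+.5/sc,off[1]+v/sc-.5+.5/sc,z) for u,v in pts])[:,:2]
    e=np.roll(P,-1,0)-P
    print(name,np.round(P.mean(0),4),np.round(np.linalg.norm(e,axis=1)*1000,1),np.round(np.degrees(np.arctan2(e[:,1],e[:,0])),1));print(np.round(P,4).tolist())
    return P
q([(36,46),(208,36),(228,260),(55,272)],(320,175),4,.014,"mid")
q([(153,360),(274,338),(308,497),(188,523)],(320,175),4,.014,"small")
q([(35,85),(262,26),(328,325),(97,386)],(100,115),4,.014,"large")
P=q([(170,172),(678,60),(742,338),(230,458)],(175,195),6,.010,"plate")
# button: triangulate
print("button",tri(t,(175+78/6-.4,195+290/6-.4),s,(185+102/6-.4,165+72/6-.4)))
# handle bar top ends, z=.124
for u,v in [(570,78),(622,328)]: print("bar",plane(t,175+u/6-.4,195+v/6-.4,.124))
for u,v in [(518,120),(645,92),(705,330),(560,360)]: print("foot",plane(t,175+u/6-.4,195+v/6-.4,.018))
E
```

```text
mid [ 0.5469 -0.2133] [106. 138. 105. 139.] [ -86.3 -176.    94.3    4.4]
[[0.6125, -0.1554], [0.6194, -0.2612], [0.4817, -0.2707], [0.4739, -0.1661]]
small [ 0.3804 -0.2706] [74.3 96.1 73.5 98.3] [ -79.5 -168.9  102.2   11.6]
[[0.4213, -0.2246], [0.4348, -0.2976], [0.3405, -0.3161], [0.325, -0.2443]]
large [0.6631 0.3032] [149.3 198.2 148.  199.2] [ -75.2 -165.4  105.2   15. ]
[[0.74, 0.4008], [0.7782, 0.2565], [0.5864, 0.2064], [0.5476, 0.3493]]
plate [0.4858 0.0351] [212.4 116.2 211.8 118.9] [ -77.1 -166.8  103.6   13.5]
[[0.5193, 0.1522], [0.5667, -0.0549], [0.4536, -0.0814], [0.4037, 0.1244]]
button (array([0.46493854, 0.16725604, 0.10673247]), np.float64(0.001359086142621294))
bar [ 0.54263065 -0.01564032  0.124     ]
bar [ 0.45091979 -0.0355902   0.124     ]
foot [0.54054153 0.00965745 0.018     ]
foot [ 0.5522849  -0.04168824  0.018     ]
foot [ 0.4561947  -0.06646044  0.018     ]
foot [ 0.44378608 -0.00849532  0.018     ]
```

```bash
python3 - <<'E'
from h import *
from scipy.spatial.transform import Rotation as R
s=ctrl.get_state(); M=R.from_quat(s["ee_rot"]).as_matrix(); print(M.round(3)); print(s["t"],s["ee_pos"],np.degrees(np.arctan2(M[1,0],M[0,0])))
t=cam("top");sd=cam("side")
# overlay model of clamp/button/tray to check pose
th=np.radians(13.2);o=np.array([.4975,-.0262,0]);Rz=np.array([[np.cos(th),-np.sin(th),0],[np.sin(th),np.cos(th),0],[0,0,1]])
w=lambda p:o+Rz@np.array(p)
for n,c in(("top",t),("side",sd)):
    im=cv2.resize(c["color"],None,fx=6,fy=6,interpolation=cv2.INTER_CUBIC)
    def poly(pts,col,cl=True):
        a=np.array([(proj(c,w(p))+.5)*6 for p in pts]).round().astype(int); cv2.polylines(im,[a],cl,col,1)
    for z in(.010,.018): poly([(-.05,-.03,z),(.05,-.03,z),(.05,.03,z),(-.05,.03,z)],(0,255,0))
    poly([(-.047,-.006,.124),(.047,-.006,.124),(.047,.006,.124),(-.047,.006,.124)],(255,0,0))
    poly([(-.045,.0305,.04),(.045,.0305,.04)],(255,0,255),False)
    a=np.linspace(0,6.28,40)
    for z in(.102,.108): poly([(.009+.014*np.cos(k),.196+.014*np.sin(k),z) for k in a],(0,255,255))
    x,y,ww,hh=((175,195,130,85) if n=="top" else (185,165,100,90))
    cv2.imwrite(f"pics/ov_{n}.png",im[y*6:(y+hh)*6,x*6:(x+ww)*6])
E
```

```text
[[ 0.361 -0.001 -0.933]
 [ 0.933 -0.001  0.361]
 [-0.001 -1.     0.   ]]
0.2 [0.20709652 0.53606604 0.25714988] 68.86886476096043
```

View pics/ov_top.png

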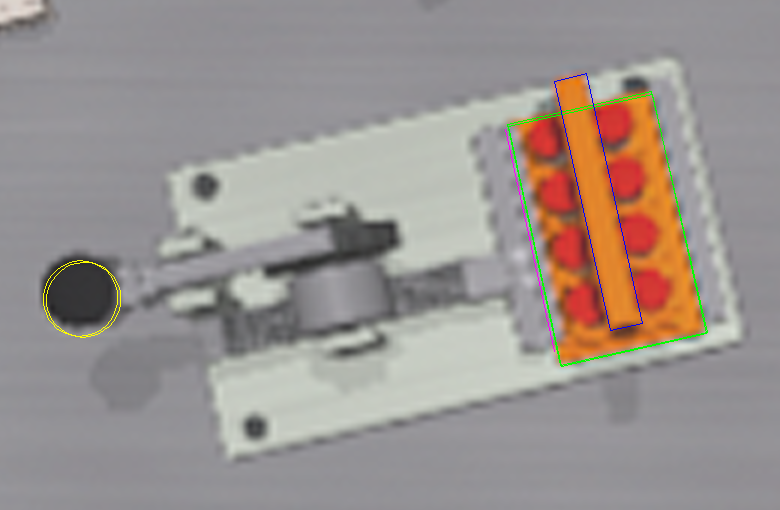

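View pics/ov_side.png

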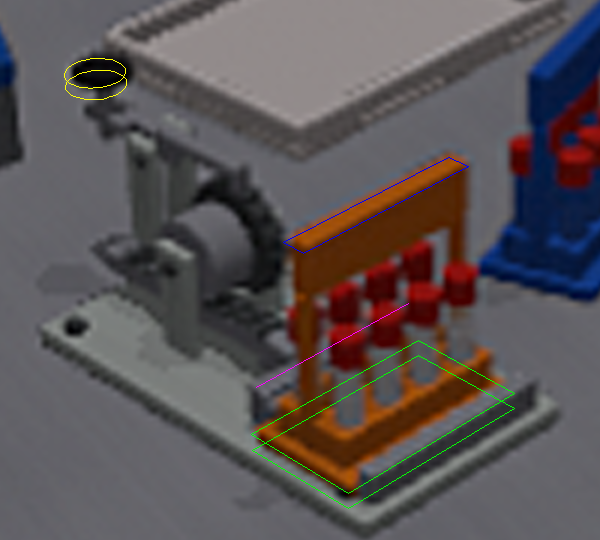

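Sizes in the top picture: large tray (145,165) is 199x149 mm, medium (353,213) is 139x105 mm, small (378,282) is 97x74 mm. Only the medium one fits 140x105, and the crop confirms a white walled tray there, with centre (0.547,-0.213) and x at about 4°. The clamp origin is about (0.4975,-0.026), yaw about 13°. The button is at about (0.4645,0.167), with its top near 0.107, inside the allowed 0.096 to 0.116. Now I'll approach with the fingers shut.

Call:
send_rows:
  targets:
    - {"slide":[0.07,0,0.02],"turn":0.12,"hand":0}
    - {"slide":[0.14,-0.03,0.02],"turn":0.24,"hand":0}
    - {"slide":[0.2,-0.08,0.02],"turn":0.36,"hand":0}
    - {"slide":[0.26,-0.13,0.02],"turn":0.48,"hand":0}
    - {"slide":[0.31,-0.19,0],"turn":0.6,"hand":0}
    - {"slide":[0.36,-0.25,0],"turn":0.72,"hand":0}
    - {"slide":[0.4,-0.31,0],"turn":0.84,"hand":0}
    - {"slide":[0.44,-0.37,0],"turn":0.96,"hand":0}

```text
t: 0.97
ee_pos: [0.4281, 0.3497, 0.2575]
ee_rot: [-0.465, -0.533, 0.533, 0.465]
wrist_force: [0.4, 1.0, -0.7]
opening: 0.0369
```

Call:
send_rows:
  targets:
    - {"slide":[0.015,-0.07,0],"turn":0.06,"hand":0}
    - {"slide":[0.03,-0.14,0],"turn":0.12,"hand":0}
    - {"slide":[0.045,-0.21,-0.02],"turn":0.175,"hand":0}
    - {"slide":[0.06,-0.27,-0.06],"turn":0.175,"hand":0}
    - {"slide":[0.07,-0.32,-0.11],"turn":0.175,"hand":0}
    - {"slide":[0.07,-0.345,-0.16],"turn":0.175,"hand":0}
    - {"slide":[0.07,-0.345,-0.2],"turn":0.175,"hand":0}
    - {"slide":[0.07,-0.345,-0.22],"turn":0.175,"hand":0}

```text
t: 1.63
ee_pos: [0.4609, 0.1776, 0.1452]
ee_rot: [-0.44, -0.552, 0.554, 0.442]
wrist_force: [0.1, 0.7, -1.0]
opening: 0.0004
```

```bash
python3 - <<'E'
from h import *
for n in("side","top"):
    c=cam(n); x,y,w,h=((175,195,130,85) if n=="top" else (175,135,120,100))
    crop(c["color"],x,y,w,h,6,f"pics/p1{n}.png")
s=ctrl.get_state();print(s["t"],s["ee_pos"],s["wrist_force"],s["opening"])
E
```

```text
1.7333 [0.46103202 0.17866401 0.14607501] [ 0.13649216 -0.33904348  0.49592989] 0.00017662939755812155
```

View pics/p1side.png

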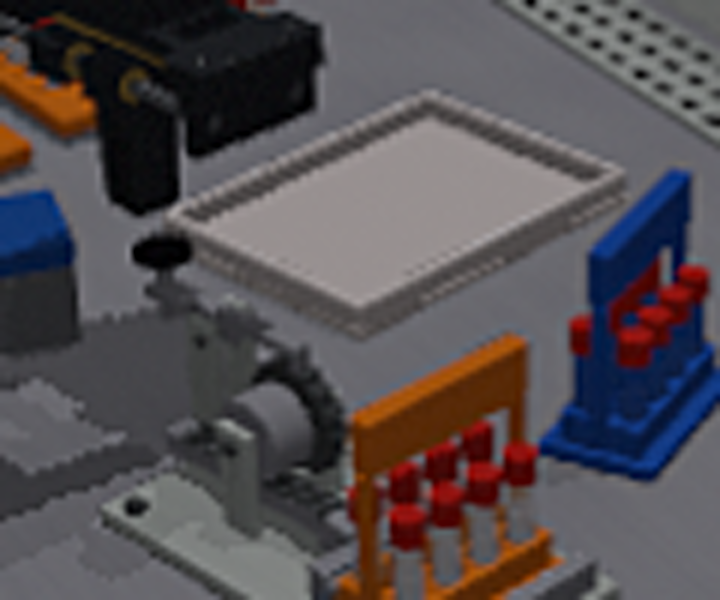

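View pics/p1top.png

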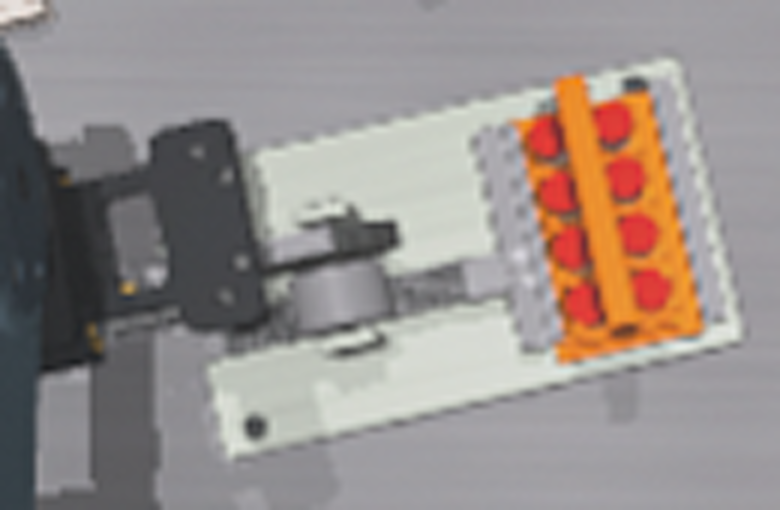

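The side view shows the fingertips about 15 mm above the button (165,245), slightly outboard as planned. Now I'll descend by feel.

Call:
send_rows:
  targets:
    - {"slide":[0,0,-0.008],"hand":0}
    - {"slide":[0,0,-0.014],"hand":0}
    - {"slide":[0,0,-0.018],"hand":0}
    - {"slide":[0,0,-0.02],"hand":0}
    - {"slide":[0,0,-0.02],"hand":0}
    - {"slide":[0,0,-0.02],"hand":0}

```text
schema error: expected keys slide, turn, hand
```

Call:
send_rows:
  targets:
    - {"slide":[0,0,-0.002],"hand":0}
    - {"slide":[0,0,-0.004],"hand":0}
    - {"slide":[0,0,-0.006],"hand":0}
    - {"slide":[0,0,-0.006],"hand":0}

```text
schema error: expected keys slide, turn, hand
```

Call:
send_rows:
  targets:
    - {"slide":[0,0,-0.002],"hand":0}
    - {"slide":[0,0,-0.002],"hand":0}

```text
schema error: expected keys slide, turn, hand
```

Call:
send_rows:
  targets:
    - {"slide":[0,0,-0.008],"turn":0,"hand":0}
    - {"slide":[0,0,-0.014],"turn":0,"hand":0}
    - {"slide":[0,0,-0.018],"turn":0,"hand":0}
    - {"slide":[0,0,-0.02],"turn":0,"hand":0}
    - {"slide":[0,0,-0.02],"turn":0,"hand":0}
    - {"slide":[0,0,-0.02],"turn":0,"hand":0}

```text
t: 2.23
ee_pos: [0.4625, 0.1791, 0.1381]
ee_rot: [0.441, 0.553, -0.553, -0.44]
wrist_force: [0.6, 0.8, -0.1]
opening: 0.0005
```

Call:
send_rows:
  targets:
    - {"slide":[0,0,-0.002],"turn":0,"hand":0}
    - {"slide":[0,0,-0.004],"turn":0,"hand":0}
    - {"slide":[0,0,-0.006],"turn":0,"hand":0}
    - {"slide":[0,0,-0.006],"turn":0,"hand":0}

```text
t: 2.57
ee_pos: [0.4621, 0.1788, 0.1345]
ee_rot: [-0.44, -0.553, 0.553, 0.441]
wrist_force: [0.1, 0.1, 0.7]
opening: 0.0006
```

Call:
send_rows:
  targets:
    - {"slide":[0,0,-0.002],"turn":0,"hand":0}
    - {"slide":[0,0,-0.004],"turn":0,"hand":0}
    - {"slide":[0,0,-0.004],"turn":0,"hand":0}

```text
t: 2.82
ee_pos: [0.4621, 0.1788, 0.1325]
ee_rot: [-0.44, -0.553, 0.553, 0.441]
wrist_force: [-0.5, 0.1, 0.1]
opening: 0.0004
```

Call:
send_rows:
  targets:
    - {"slide":[0,0,-0.002],"turn":0,"hand":0}
    - {"slide":[0,0,-0.002],"turn":0,"hand":0}
    - {"slide":[0,0,-0.002],"turn":0,"hand":0}

```text
t: 3.07
ee_pos: [0.4622, 0.1788, 0.1316]
ee_rot: [-0.441, -0.553, 0.553, 0.441]
wrist_force: [-0.2, 0.4, 0.5]
opening: 0.0003
```

Call:
send_rows:
  targets:
    - {"slide":[0,0,-0.002],"turn":0,"hand":0}
    - {"slide":[0,0,-0.002],"turn":0,"hand":0}
    - {"slide":[0,0,-0.002],"turn":0,"hand":0}

```text
t: 3.32
ee_pos: [0.4622, 0.1789, 0.1307]
ee_rot: [-0.441, -0.553, 0.553, 0.441]
wrist_force: [-0.0, 0.2, -0.0]
opening: 0.0005
```

Call:
send_rows:
  targets:
    - {"slide":[0,0,-0.002],"turn":0,"hand":0}
    - {"slide":[0,0,-0.002],"turn":0,"hand":0}
    - {"slide":[0,0,-0.002],"turn":0,"hand":0}

```text
t: 3.57
ee_pos: [0.4622, 0.1788, 0.1297]
ee_rot: [-0.441, -0.553, 0.553, 0.441]
wrist_force: [-0.1, -1.0, -0.3]
opening: 0.0002
```

Call:
send_rows:
  targets:
    - {"slide":[0,0,-0.002],"turn":0,"hand":0}
    - {"slide":[0,0,-0.002],"turn":0,"hand":0}
    - {"slide":[0,0,-0.002],"turn":0,"hand":0}

```text
t: 3.82
ee_pos: [0.4622, 0.1789, 0.1287]
ee_rot: [-0.441, -0.553, 0.553, 0.441]
wrist_force: [-0.1, 0.3, -0.3]
opening: 0.0004
```

Call:
send_rows:
  targets:
    - {"slide":[0,0,-0.002],"turn":0,"hand":0}
    - {"slide":[0,0,-0.002],"turn":0,"hand":0}
    - {"slide":[0,0,-0.002],"turn":0,"hand":0}

```text
t: 4.07
ee_pos: [0.4622, 0.1788, 0.1277]
ee_rot: [-0.441, -0.553, 0.553, 0.441]
wrist_force: [0.1, -0.2, -0.7]
opening: 0.0008
```

Call:
send_rows:
  targets:
    - {"slide":[0,0,-0.002],"turn":0,"hand":0}
    - {"slide":[0,0,-0.002],"turn":0,"hand":0}
    - {"slide":[0,0,-0.002],"turn":0,"hand":0}

```text
t: 4.32
ee_pos: [0.4624, 0.1789, 0.1269]
ee_rot: [0.441, 0.553, -0.553, -0.44]
wrist_force: [-0.6, 0.5, 2.1]
opening: 0.0004
```

Call:
send_rows:
  targets:
    - {"slide":[0,0,-0.002],"turn":0,"hand":0}
    - {"slide":[0,0,-0.002],"turn":0,"hand":0}
    - {"slide":[0,0,-0.002],"turn":0,"hand":0}

```text
t: 4.57
ee_pos: [0.4626, 0.1791, 0.1265]
ee_rot: [0.441, 0.553, -0.553, -0.44]
wrist_force: [-2.8, 1.2, 7.4]
opening: 0.0001
```

Call:
send_rows:
  targets:
    - {"slide":[0,0,-0.002],"turn":0,"hand":0}
    - {"slide":[0,0,-0.002],"turn":0,"hand":0}
    - {"slide":[0,0,-0.002],"turn":0,"hand":0}

```text
t: 4.82
ee_pos: [0.4626, 0.1795, 0.1257]
ee_rot: [0.441, 0.554, -0.553, -0.441]
wrist_force: [-3.4, 1.7, 9.4]
opening: 0.0004
```

Contact at TCP z of about 0.127, so the button top is at about 0.108, within range. I'll press on in fine steps.

Call:
send_rows:
  targets:
    - {"slide":[0,0,-0.002],"turn":0,"hand":0}
    - {"slide":[0,0,-0.002],"turn":0,"hand":0}
    - {"slide":[0,0,-0.002],"turn":0,"hand":0}

```text
t: 5.07
ee_pos: [0.4626, 0.1798, 0.1249]
ee_rot: [0.44, 0.554, -0.552, -0.441]
wrist_force: [-4.6, 4.2, 11.5]
opening: 0.0005
```

Call:
send_rows:
  targets:
    - {"slide":[0,0,-0.002],"turn":0,"hand":0}
    - {"slide":[0,0,-0.002],"turn":0,"hand":0}
    - {"slide":[0,0,-0.002],"turn":0,"hand":0}

```text
t: 5.32
ee_pos: [0.4625, 0.1802, 0.124]
ee_rot: [0.44, 0.554, -0.552, -0.441]
wrist_force: [-4.5, 6.4, 11.0]
opening: 0.0006
```

Call:
send_rows:
  targets:
    - {"slide":[-0.001,0.002,0],"turn":0,"hand":0}
    - {"slide":[-0.002,0.004,-0.001],"turn":0,"hand":0}
    - {"slide":[-0.002,0.004,-0.001],"turn":0,"hand":0}

```text
t: 5.57
ee_pos: [0.4621, 0.1809, 0.1233]
ee_rot: [0.441, 0.554, -0.553, -0.44]
wrist_force: [-1.2, -0.8, 8.7]
opening: 0.0005
```

Call:
send_rows:
  targets:
    - {"slide":[0,0,-0.001],"turn":0,"hand":0}
    - {"slide":[0,0,-0.001],"turn":0,"hand":0}
    - {"slide":[0,0,-0.001],"turn":0,"hand":0}

```text
t: 5.82
ee_pos: [0.4619, 0.1812, 0.1225]
ee_rot: [0.441, 0.554, -0.553, -0.44]
wrist_force: [-1.0, 2.6, 6.1]
opening: -0.0
```

```bash
python3 - <<'E'
from h import *
c=cam("top"); crop(c["color"],175,195,130,85,6,f"pics/p2top.png")
c=cam("side"); crop(c["color"],175,135,120,100,6,f"pics/p2side.png")
E
```

```text
(no output)
```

View pics/p2top.png

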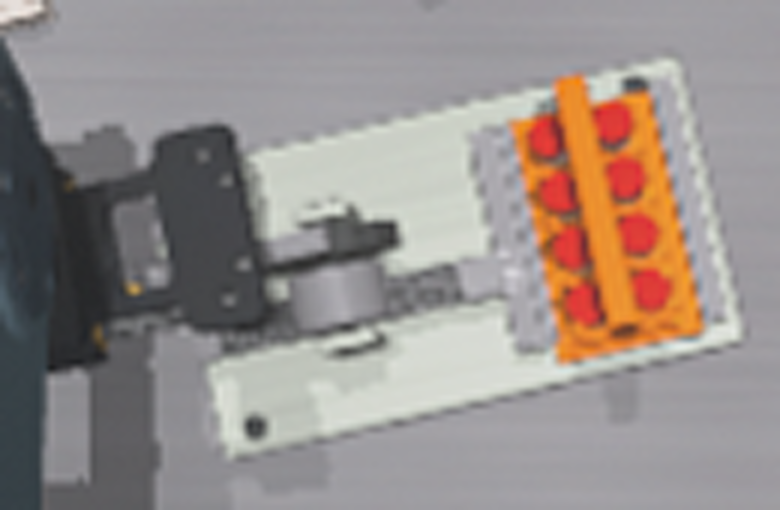

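View pics/p2side.png

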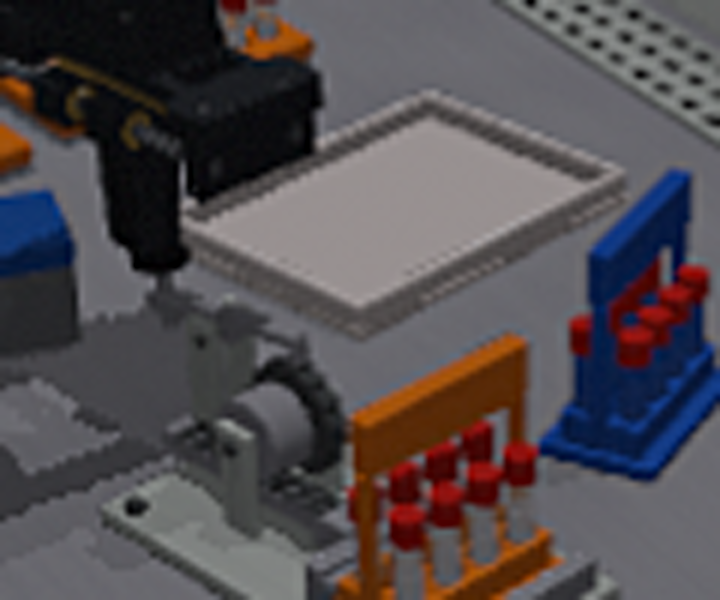

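The force fell from 11.5 to 6 N and the jaw edge has begun to move left (475 to 470 in the top crop), so the nose is clear. I'll go slightly deeper and hold while the jaw runs back.

Call:
send_rows:
  targets:
    - {"slide":[-0.001,0.001,-0.001],"turn":0,"hand":0}
    - {"slide":[-0.001,0.001,-0.001],"turn":0,"hand":0}
    - {"slide":[-0.001,0.001,-0.001],"turn":0,"hand":0}
    - {"slide":[-0.001,0.001,-0.001],"turn":0,"hand":0}
    - {"slide":[-0.001,0.001,-0.001],"turn":0,"hand":0}
    - {"slide":[-0.001,0.001,-0.001],"turn":0,"hand":0}
    - {"slide":[-0.001,0.001,-0.001],"turn":0,"hand":0}
    - {"slide":[-0.001,0.001,-0.001],"turn":0,"hand":0}

```text
t: 6.58
ee_pos: [0.4618, 0.1815, 0.1221]
ee_rot: [0.441, 0.554, -0.552, -0.44]
wrist_force: [0.1, -0.8, 6.7]
opening: 0.0003
```

Call:
send_rows:
  targets:
    - {"slide":[0,0,0],"turn":0,"hand":0}
    - {"slide":[0,0,0],"turn":0,"hand":0}
    - {"slide":[0,0,0],"turn":0,"hand":0}
    - {"slide":[0,0,0],"turn":0,"hand":0}
    - {"slide":[0,0,0],"turn":0,"hand":0}
    - {"slide":[0,0,0],"turn":0,"hand":0}
    - {"slide":[0,0,0],"turn":0,"hand":0}
    - {"slide":[0,0,0],"turn":0,"hand":0}

```text
t: 7.25
ee_pos: [0.4617, 0.1815, 0.1221]
ee_rot: [0.441, 0.554, -0.552, -0.44]
wrist_force: [0.6, -0.2, 6.3]
opening: 0.0002
```

Call:
send_rows:
  targets:
    - {"slide":[0,0,0],"turn":0,"hand":0}
    - {"slide":[0,0,0],"turn":0,"hand":0}
    - {"slide":[0,0,0],"turn":0,"hand":0}
    - {"slide":[0,0,0],"turn":0,"hand":0}
    - {"slide":[0,0,0],"turn":0,"hand":0}
    - {"slide":[0,0,0],"turn":0,"hand":0}
    - {"slide":[0,0,0],"turn":0,"hand":0}
    - {"slide":[0,0,0],"turn":0,"hand":0}

```text
t: 7.92
ee_pos: [0.4618, 0.1815, 0.1221]
ee_rot: [0.441, 0.554, -0.552, -0.44]
wrist_force: [0.1, 0.4, 6.3]
opening: 0.0005
```

Call:
send_rows:
  targets:
    - {"slide":[0,0,0],"turn":0,"hand":0}
    - {"slide":[0,0,0],"turn":0,"hand":0}
    - {"slide":[0,0,0],"turn":0,"hand":0}
    - {"slide":[0,0,0],"turn":0,"hand":0}
    - {"slide":[0,0,0],"turn":0,"hand":0}
    - {"slide":[0,0,0],"turn":0,"hand":0}
    - {"slide":[0,0,0],"turn":0,"hand":0}
    - {"slide":[0,0,0],"turn":0,"hand":0}

```text
t: 8.58
ee_pos: [0.4618, 0.1815, 0.1221]
ee_rot: [0.441, 0.554, -0.553, -0.44]
wrist_force: [-0.5, 0.2, 6.1]
opening: 0.0004
```

```bash
python3 - <<'E'
from h import *
c=cam("top"); crop(c["color"],175,195,130,85,6,f"pics/p3top.png")
E
```

```text
(no output)
```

View pics/p3top.png

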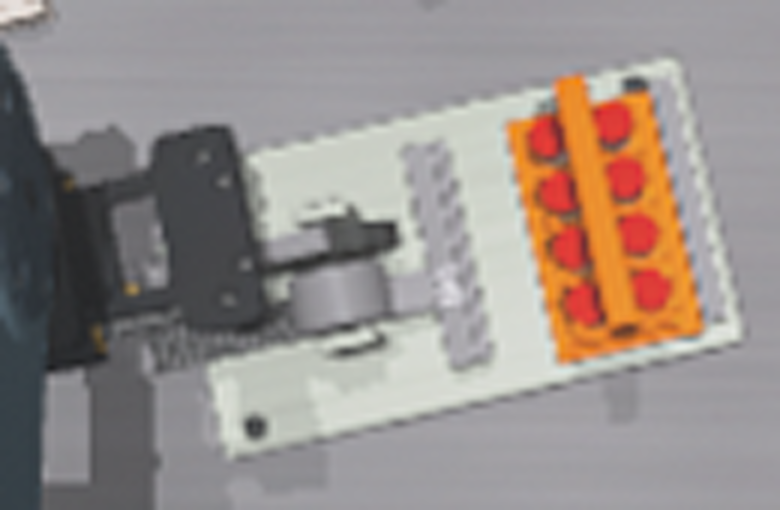

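The jaw's back corner went from (478,130) to (405,148), about 12.5 px or 29.5 mm, so it is fully back. One more short hold, then release straight up.

Call:
send_rows:
  targets:
    - {"slide":[0,0,0],"turn":0,"hand":0}
    - {"slide":[0,0,0],"turn":0,"hand":0}
    - {"slide":[0,0,0],"turn":0,"hand":0}
    - {"slide":[0,0,0],"turn":0,"hand":0}
    - {"slide":[0,0,0],"turn":0,"hand":0}
    - {"slide":[0,0,0],"turn":0,"hand":0}
    - {"slide":[0,0,0],"turn":0,"hand":0}
    - {"slide":[0,0,0],"turn":0,"hand":0}

```text
t: 9.3
ee_pos: [0.4618, 0.1815, 0.1221]
ee_rot: [0.441, 0.554, -0.552, -0.44]
wrist_force: [0.6, 0.1, 5.2]
opening: 0.0001
```

Call:
send_rows:
  targets:
    - {"slide":[0,0,0.004],"turn":0,"hand":0}
    - {"slide":[0,0,0.008],"turn":0,"hand":0}
    - {"slide":[0,0,0.014],"turn":0,"hand":0}
    - {"slide":[0,0,0.03],"turn":0,"hand":0}
    - {"slide":[0,0,0.07],"turn":0,"hand":0}
    - {"slide":[0,0,0.13],"turn":0,"hand":0}
    - {"slide":[0,0,0.18],"turn":0,"hand":0.3}
    - {"slide":[0,0,0.2],"turn":0,"hand":0.7}

```text
t: 9.97
ee_pos: [0.462, 0.1818, 0.2248]
ee_rot: [0.441, 0.554, -0.552, -0.44]
wrist_force: [0.9, 0.1, 1.1]
opening: 0.0117
```

```bash
python3 - <<'E'
from h import *
c=cam("side"); crop(c["color"],175,135,120,100,6,f"pics/p4side.png")
s=ctrl.get_state();print(s["t"],s["ee_pos"],s["opening"])
E
```

```text
10.0167 [0.46247914 0.18185611 0.22533596] 0.015461561106975602
```

View pics/p4side.png

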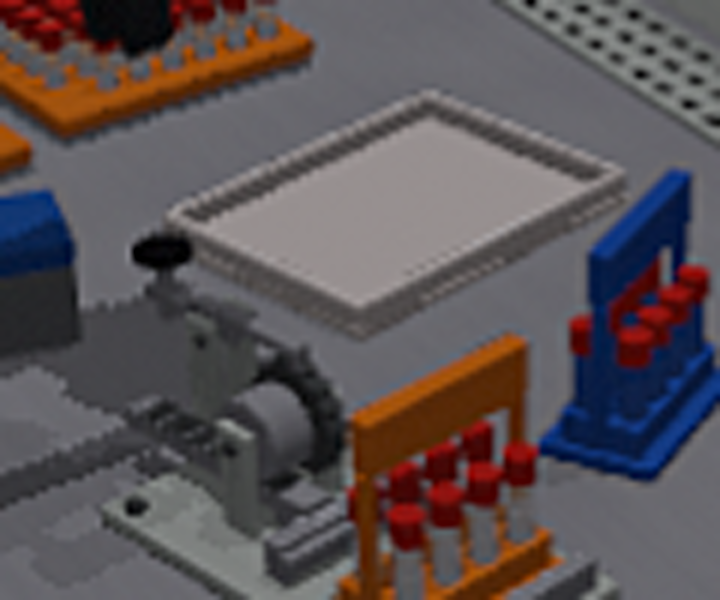

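The button has sprung back up at (163,250), and the jaw is against the wheel side, well clear of the rack. Now to the handle.

Call:
send_rows:
  targets:
    - {"slide":[0.012,-0.07,0],"turn":0,"hand":0.7}
    - {"slide":[0.025,-0.15,0],"turn":0,"hand":0.7}
    - {"slide":[0.038,-0.23,0],"turn":0,"hand":0.7}
    - {"slide":[0.05,-0.3,0],"turn":0,"hand":0.7}
    - {"slide":[0.06,-0.36,0],"turn":0,"hand":0.7}
    - {"slide":[0.069,-0.4,-0.01],"turn":0,"hand":0.7}
    - {"slide":[0.069,-0.415,-0.03],"turn":0,"hand":0.7}
    - {"slide":[0.069,-0.415,-0.05],"turn":0,"hand":0.7}

```text
t: 10.68
ee_pos: [0.4947, -0.0272, 0.1944]
ee_rot: [-0.441, -0.552, 0.553, 0.442]
wrist_force: [-0.1, 0.4, -1.2]
opening: 0.0617
```

Call:
send_rows:
  targets:
    - {"slide":[0,0,-0.04],"turn":0,"hand":0.7}
    - {"slide":[0,0,-0.06],"turn":0,"hand":0.7}
    - {"slide":[0,0,-0.08],"turn":0,"hand":0.7}
    - {"slide":[0,0,-0.08],"turn":0,"hand":0.7}

```text
t: 11.02
ee_pos: [0.4933, -0.0245, 0.1534]
ee_rot: [-0.438, -0.553, 0.554, 0.442]
wrist_force: [0.3, -0.0, 0.2]
opening: 0.0619
```

```bash
python3 - <<'E'
from h import *
for n in("side","top"):
    c=cam(n); x,y,w,h=((205,175,130,100) if n=="top" else (185,115,130,100))
    crop(c["color"],x,y,w,h,6,f"pics/p5{n}.png")
s=ctrl.get_state();print(s["t"],s["ee_pos"],s["wrist_force"],s["opening"])
E
```

```text
11.1167 [ 0.49496023 -0.02526861  0.15582095] [-0.28718935 -0.72065611 -0.55872202] 0.061770113417707016
```

View pics/p5side.png

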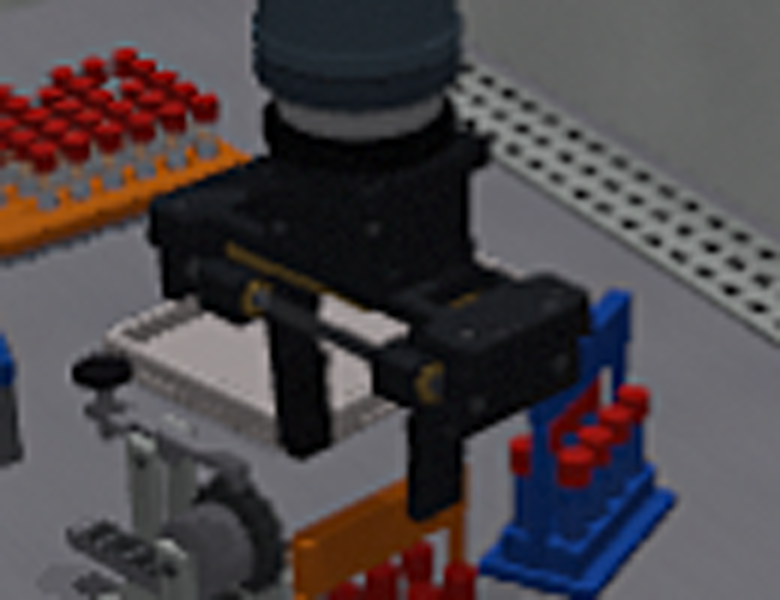

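View pics/p5top.png

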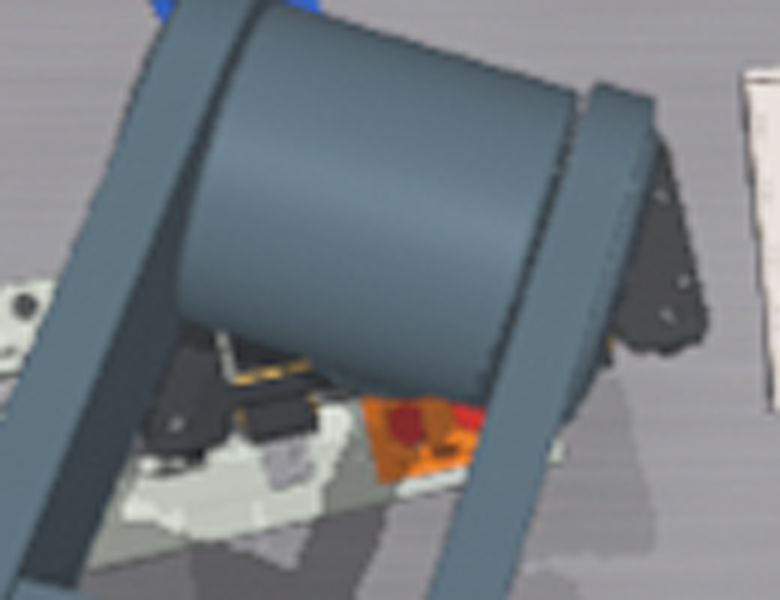

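The fingers straddle the orange bar (side crop: bar at (400,520), between the fingers at (300,440) and (435,500)). I'll descend and grip.

Call:
send_rows:
  targets:
    - {"slide":[0.002,0,-0.03],"turn":0,"hand":0.7}
    - {"slide":[0.002,0,-0.06],"turn":0,"hand":0.7}
    - {"slide":[0.002,0,-0.08],"turn":0,"hand":0.7}
    - {"slide":[0.002,0,-0.09],"turn":0,"hand":0.7}
    - {"slide":[0.002,0,-0.09],"turn":0,"hand":0.7}

```text
t: 11.53
ee_pos: [0.4958, -0.0258, 0.1106]
ee_rot: [-0.44, -0.553, 0.553, 0.441]
wrist_force: [-0.6, 0.5, 0.1]
opening: 0.0614
```

Call:
send_rows:
  targets:
    - {"slide":[0,0,0],"turn":0,"hand":0.4}
    - {"slide":[0,0,0],"turn":0,"hand":0.35}
    - {"slide":[0,0,0],"turn":0,"hand":0.3}
    - {"slide":[0,0,0],"turn":0,"hand":0.25}
    - {"slide":[0,0,0],"turn":0,"hand":0.2}
    - {"slide":[0,0,0],"turn":0,"hand":0.15}
    - {"slide":[0,0,0],"turn":0,"hand":0.1}
    - {"slide":[0,0,0],"turn":0,"hand":0}

```text
t: 12.2
ee_pos: [0.4962, -0.026, 0.1113]
ee_rot: [0.44, 0.553, -0.553, -0.441]
wrist_force: [-0.9, 0.8, -3.3]
opening: 0.0122
```

Call:
send_rows:
  targets:
    - {"slide":[0,0,0],"turn":0,"hand":0}
    - {"slide":[0,0,0],"turn":0,"hand":0}
    - {"slide":[0,0,0],"turn":0,"hand":0}
    - {"slide":[0,0,0],"turn":0,"hand":0}

```text
t: 12.53
ee_pos: [0.4962, -0.026, 0.1112]
ee_rot: [0.44, 0.553, -0.553, -0.441]
wrist_force: [-0.1, 2.1, 0.1]
opening: 0.0115
```

The opening is 11.5 mm, so the bar is held. Lifting slowly.

Call:
send_rows:
  targets:
    - {"slide":[0,0,0.006],"turn":0,"hand":0}
    - {"slide":[0,0,0.012],"turn":0,"hand":0}
    - {"slide":[0,0,0.02],"turn":0,"hand":0}
    - {"slide":[0,0,0.035],"turn":0,"hand":0}
    - {"slide":[0,0,0.055],"turn":0,"hand":0}
    - {"slide":[0,0,0.08],"turn":0,"hand":0}
    - {"slide":[0,0,0.105],"turn":0,"hand":0}
    - {"slide":[0,0,0.12],"turn":0,"hand":0}

```text
t: 13.2
ee_pos: [0.4972, -0.0266, 0.1736]
ee_rot: [0.442, 0.553, -0.553, -0.44]
wrist_force: [0.6, 0.0, -2.5]
opening: 0.0113
```

```bash
python3 - <<'E'
from h import *
c=cam("side"); crop(c["color"],185,115,130,130,4.5,f"pics/p6side.png")
s=ctrl.get_state();print(s["t"],s["ee_pos"],s["wrist_force"],s["moment"],s["opening"])
E
```

```text
13.25 [ 0.49789896 -0.02670662  0.17459907] [ 1.12584574 -0.27270024 -0.96655981] [ 0.00040825 -0.07013353  0.01849016] 0.012306109560869215
```

View pics/p6side.png

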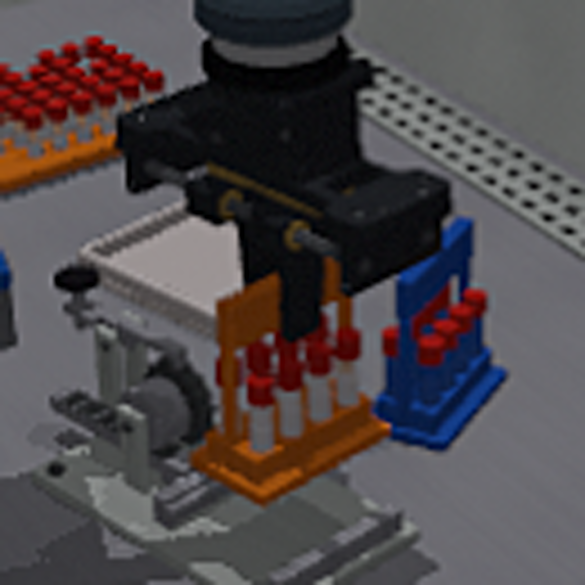

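The rack hangs level and clear of the clamp. I'll carry it to the medium tray.

Call:
send_rows:
  targets:
    - {"slide":[0.006,-0.025,0],"turn":-0.03,"hand":0}
    - {"slide":[0.02,-0.075,0],"turn":-0.07,"hand":0}
    - {"slide":[0.035,-0.13,0],"turn":-0.12,"hand":0}
    - {"slide":[0.05,-0.19,0],"turn":-0.17,"hand":0}
    - {"slide":[0.065,-0.25,0],"turn":-0.22,"hand":0}
    - {"slide":[0.08,-0.31,0],"turn":-0.26,"hand":0}
    - {"slide":[0.094,-0.355,0],"turn":-0.295,"hand":0}
    - {"slide":[0.1,-0.374,0],"turn":-0.295,"hand":0}

```text
t: 13.92
ee_pos: [0.5464, -0.2174, 0.1705]
ee_rot: [-0.483, -0.516, 0.517, 0.483]
wrist_force: [-0.2, -1.1, -3.3]
opening: 0.0117
```

Call:
send_rows:
  targets:
    - {"slide":[0,0,-0.01],"turn":0,"hand":0}
    - {"slide":[0,0,-0.03],"turn":0,"hand":0}
    - {"slide":[0,0,-0.05],"turn":0,"hand":0}
    - {"slide":[0,0,-0.07],"turn":0,"hand":0}
    - {"slide":[0,0,-0.08],"turn":0,"hand":0}
    - {"slide":[0,0,-0.08],"turn":0,"hand":0}

```text
t: 14.42
ee_pos: [0.545, -0.2114, 0.1289]
ee_rot: [-0.48, -0.518, 0.518, 0.483]
wrist_force: [-0.2, -0.5, -2.9]
opening: 0.0118
```

```bash
python3 - <<'E'
from h import *
c=cam("side"); crop(c["color"],235,165,130,130,4.5,f"pics/p7side.png")
c=cam("top"); crop(c["color"],300,155,110,110,5,f"pics/p7top.png")
s=ctrl.get_state();print(s["t"],s["ee_pos"],s["ee_rot"],s["wrist_force"],s["moment"],s["opening"])
E
```

```text
14.5167 [ 0.54616968 -0.2124473   0.13088306] [-0.48144986 -0.51760624  0.51769522  0.48195588] [ 0.79756862  0.13154345 -2.79430307] [ 0.01872023 -0.03312445 -0.01363322] 0.01164573285267485
```

View pics/p7side.png

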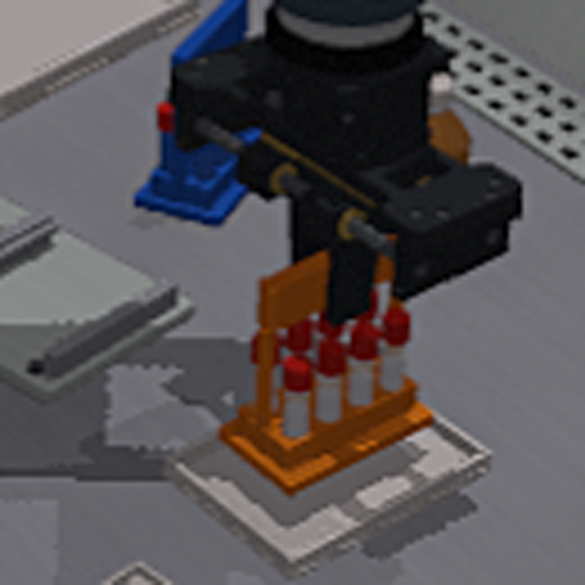

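View pics/p7top.png

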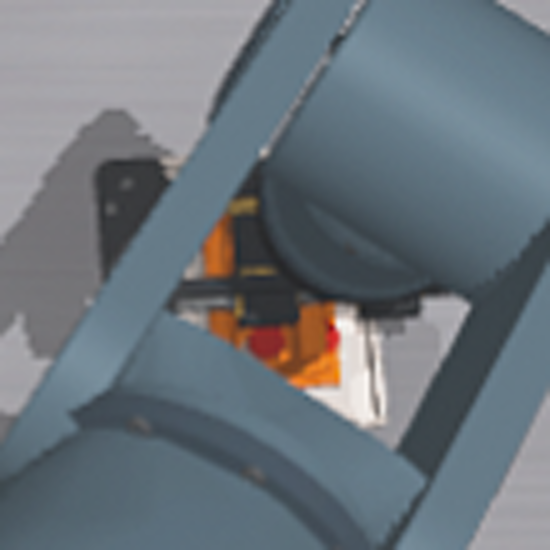

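The rack is level and centred over the medium tray. I'll lower it, feeling for the floor at the end.

Call:
send_rows:
  targets:
    - {"slide":[0,0,-0.01],"turn":0,"hand":0}
    - {"slide":[0,0,-0.02],"turn":0,"hand":0}
    - {"slide":[0,0,-0.03],"turn":0,"hand":0}
    - {"slide":[0,0,-0.038],"turn":0,"hand":0}
    - {"slide":[0,0,-0.044],"turn":0,"hand":0}
    - {"slide":[0,0,-0.046],"turn":0,"hand":0}
    - {"slide":[0,0,-0.046],"turn":0,"hand":0}
    - {"slide":[0,0,-0.046],"turn":0,"hand":0}

```text
t: 15.18
ee_pos: [0.5463, -0.2132, 0.1082]
ee_rot: [-0.482, -0.517, 0.517, 0.482]
wrist_force: [0.2, 0.1, -2.2]
opening: 0.0115
```

Call:
send_rows:
  targets:
    - {"slide":[0,0,-0.002],"turn":0,"hand":0}
    - {"slide":[0,0,-0.004],"turn":0,"hand":0}
    - {"slide":[0,0,-0.004],"turn":0,"hand":0}
    - {"slide":[0,0,-0.004],"turn":0,"hand":0}

```text
t: 15.52
ee_pos: [0.5463, -0.2131, 0.1062]
ee_rot: [-0.482, -0.517, 0.517, 0.482]
wrist_force: [-0.8, -0.2, -3.4]
opening: 0.0114
```

Call:
send_rows:
  targets:
    - {"slide":[0,0,-0.002],"turn":0,"hand":0}
    - {"slide":[0,0,-0.002],"turn":0,"hand":0}
    - {"slide":[0,0,-0.002],"turn":0,"hand":0}

```text
t: 15.77
ee_pos: [0.5463, -0.2132, 0.1052]
ee_rot: [-0.482, -0.517, 0.517, 0.482]
wrist_force: [0.2, 0.2, -3.1]
opening: 0.0113
```

Call:
send_rows:
  targets:
    - {"slide":[0,0,-0.001],"turn":0,"hand":0}
    - {"slide":[0,0,-0.001],"turn":0,"hand":0}
    - {"slide":[0,0,-0.001],"turn":0,"hand":0}

```text
t: 16.02
ee_pos: [0.5463, -0.2131, 0.1051]
ee_rot: [-0.482, -0.517, 0.517, 0.482]
wrist_force: [-1.4, 1.4, 1.8]
opening: 0.0114
```

Call:
send_rows:
  targets:
    - {"slide":[0,0,-0.001],"turn":0,"hand":0}
    - {"slide":[0,0,-0.001],"turn":0,"hand":0}
    - {"slide":[0,0,-0.001],"turn":0,"hand":0}

```text
t: 16.27
ee_pos: [0.5464, -0.2131, 0.1051]
ee_rot: [-0.482, -0.517, 0.517, 0.482]
wrist_force: [-4.6, 3.1, 6.3]
opening: 0.0118
```

The floor was felt at TCP z 0.105, as predicted. I'll relieve the load, open, and rise.

Call:
send_rows:
  targets:
    - {"slide":[0,0,0.001],"turn":0,"hand":0}
    - {"slide":[0,0,0.001],"turn":0,"hand":0}
    - {"slide":[0,0,0.001],"turn":0,"hand":0.2}
    - {"slide":[0,0,0.001],"turn":0,"hand":0.3}
    - {"slide":[0,0,0.001],"turn":0,"hand":0.4}
    - {"slide":[0,0,0.001],"turn":0,"hand":0.5}
    - {"slide":[0,0,0.001],"turn":0,"hand":0.6}
    - {"slide":[0,0,0.001],"turn":0,"hand":0.6}

```text
t: 16.93
ee_pos: [0.5463, -0.2132, 0.1046]
ee_rot: [-0.482, -0.517, 0.517, 0.482]
wrist_force: [-0.4, 0.9, -0.0]
opening: 0.0491
```

Call:
send_rows:
  targets:
    - {"slide":[0,0,0],"turn":0,"hand":0.6}
    - {"slide":[0,0,0.01],"turn":0,"hand":0.6}
    - {"slide":[0,0,0.03],"turn":0,"hand":0.6}
    - {"slide":[0,0,0.06],"turn":0,"hand":0.6}
    - {"slide":[0,0,0.1],"turn":0,"hand":0.6}
    - {"slide":[0,0,0.16],"turn":0,"hand":0.6}
    - {"slide":[0,0,0.22],"turn":0,"hand":0.6}
    - {"slide":[0,0,0.28],"turn":0,"hand":0.6}

```text
t: 17.6
ee_pos: [0.5462, -0.213, 0.2471]
ee_rot: [0.482, 0.517, -0.517, -0.482]
wrist_force: [1.4, -0.2, 0.5]
opening: 0.0532
```

Call:
send_rows:
  targets:
    - {"slide":[-0.06,0,0],"turn":0,"hand":0.6}
    - {"slide":[-0.12,0,0],"turn":0,"hand":0.6}
    - {"slide":[-0.18,0,0],"turn":0,"hand":0.6}
    - {"slide":[-0.24,0.02,0],"turn":0,"hand":0.6}
    - {"slide":[-0.24,0.08,0],"turn":0,"hand":0.6}
    - {"slide":[-0.24,0.14,0],"turn":0,"hand":0.6}
    - {"slide":[-0.24,0.2,0],"turn":0,"hand":0.6}
    - {"slide":[-0.24,0.2,0],"turn":0,"hand":0.6}

```text
t: 18.27
ee_pos: [0.4258, -0.1095, 0.2457]
ee_rot: [0.481, 0.519, -0.517, -0.481]
wrist_force: [0.1, -0.2, 0.2]
opening: 0.0527
```

```bash
python3 - <<'E'
from h import *
c=cam("side"); cv2.imwrite("pics/p8s.png",c["color"]);crop(c["color"],235,165,130,130,4.5,f"pics/p8side.png")
c=cam("top"); cv2.imwrite("pics/p8t.png",c["color"]); crop(c["color"],300,155,110,110,5,f"pics/p8top.png")
s=ctrl.get_state();print(s["t"],s["ee_pos"],s["wrist_force"],s["opening"],s["q"])
E
```

```text
18.3667 [ 0.42655305 -0.11268094  0.24580415] [0.55938488 0.30447536 0.04088717] 0.0528595174306865 [-5.28314312e-01 -1.20734235e-01  1.94153327e+00 -3.59084868e-04
  1.31866886e+00 -2.17243980e+00]
```

View pics/p8s.png

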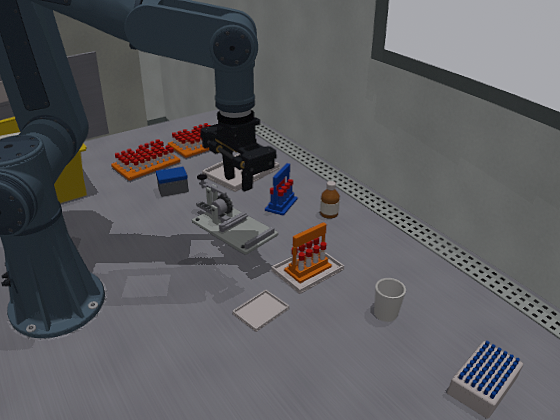

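View pics/p8t.png

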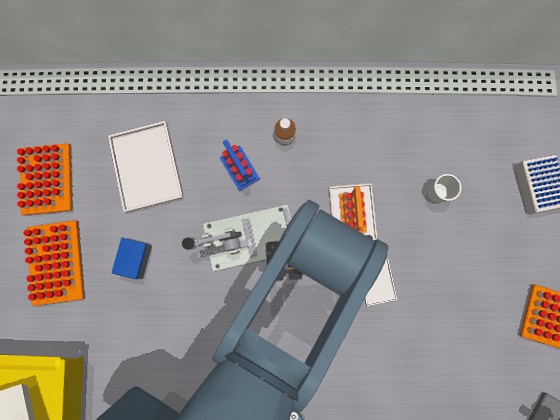

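View pics/p8side.png

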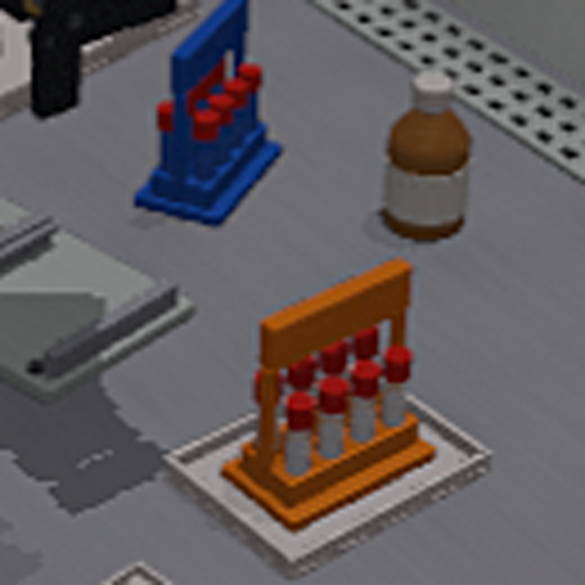

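View pics/p8top.png

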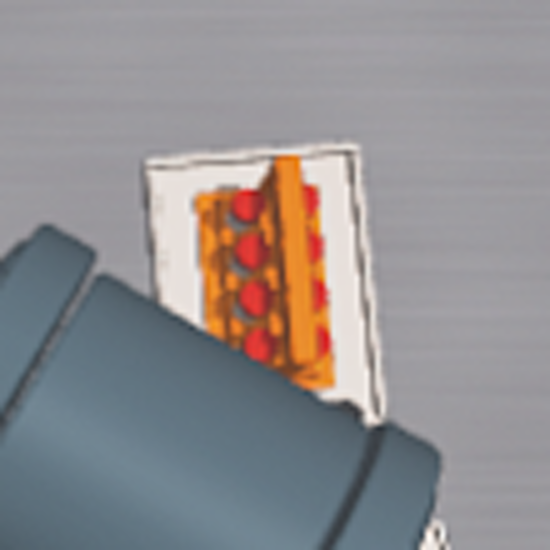

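The rack stands upright and flat inside the medium tray: side crop foot (225–435, 415–525), within the rim (165–490, 395–575). The bystanders sit at the same pixels as at the start, the jaw is still back, and the gripper is clear. Handing in.

```bash
python3 -c "
from cell import ctrl
print(ctrl.job_done()); print(ctrl.get_state()['t'])"
```

```text
the job is handed in; nothing more can be done
None
the job is handed in; nothing more can be done
```

The orange rack is out of the clamp and standing upright and flat in the 140 x 105 mm white tray. I handed the job in at about 18.4 s, well under the 69 s limit. The hand-in gave no verdict.

- **Button:** I found its top by feel at about 0.108 m and pressed down about 5 mm, short of the 6.5 mm stop. The highest force read was about 13.5 N in total, against the 20 N limit. Readings come only at the end of each move, so a short peak in between would not show.
- **Release:** The force dropped to about 6 N when the pawl came clear. I held the button for about 3 s until the picture showed the jaw about 29.5 mm back, which is fully open. Then I let go, and the button sprang back up.
- **Rack:** I gripped it by the handle, lifted it level, carried it over and lowered it until I felt the tray floor at the expected height. I took the load off before opening the fingers.
- **Last pictures:** The rack is near the middle of the tray, and the jaw is still back. The tip box, bottle, beaker and blue rack are where they started, and the gripper is well clear of everything.
- **Disagreements:** The side camera was about 2 to 3 mm off from the clamp model. The measured button position differed from the modelled one by about 3.5 mm, so I went by the measured position and by feel.

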